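# Square the tile stack and draw the guard rail across it

### The job

Tap the loose stack of terracotta tiles until all four lie flush against both raised walls of the corner tray, their edges in line. Then grip the guard rail's handle so that its release button is squeezed in, pull the rail out past its first stop to its second, final stop across the front of the stack, and finish still gripping it there: it springs back if let go. Leave the vase, pots, spray bottle and cultivator where they are.

Things in the scene. Friction and masses are not known exactly. Their poses are not given: they have to be found in the camera images.
- tray: Grey silicone corner tray, fixed: 4 mm floor from -88 to +52 mm in x and y, open without lip on its -x and -y sides. Ribs on it, 12 mm above the shelf, from -27 to +45 mm in x, -28 to +30 mm in y. Two walls 46 mm high: inner face x = +45 mm (for y -35 to 52 mm) and inner face y = +45 mm (for x -35 to 52 mm). Origin on the shelf, exactly below the stack's centre once flush against both walls; z up.
- tile1_center (a point): Centre of the lowest of four loose square smooth terracotta tiles (90 x 90 x 6 mm, about 100 g each) stacked on the tray's ribs, from 12 to 36 mm above the shelf. Each starts 5 to 16 mm off both walls, twisted up to 5 degrees. Axes along its edges, parallel to the tray's when square.
- tile2_center (a point): Centre of the second of four loose square smooth terracotta tiles (90 x 90 x 6 mm, about 100 g each) stacked on the tray's ribs, from 12 to 36 mm above the shelf. Each starts 5 to 16 mm off both walls, twisted up to 5 degrees. Axes along its edges, parallel to the tray's when square.
- tile3_center (a point): Centre of the third of four loose square smooth terracotta tiles (90 x 90 x 6 mm, about 100 g each) stacked on the tray's ribs, from 12 to 36 mm above the shelf. Each starts 5 to 16 mm off both walls, twisted up to 5 degrees. Axes along its edges, parallel to the tray's when square.
- tile4_center (a point): Centre of the top of four loose square smooth terracotta tiles (90 x 90 x 6 mm, about 100 g each) stacked on the tray's ribs, from 12 to 36 mm above the shelf. Each starts 5 to 16 mm off both walls, twisted up to 5 degrees. Axes along its edges, parallel to the tray's when square.
- guard: Telescopic guard rail, fixed beside the tray: white housing 34 x 110 x 46 mm (x, y, z), origin on the shelf below its centre, axes parallel to the tray's. The rail (12 to 38 mm above the shelf) pulls out along +y across the tray's open -x front, passing 10 mm in front of the flush stack; tiles that stick out block it.
- handle (a point): Centre of the black handle block on the rail's free end, moving with it; axes as the housing's. 30 mm wide (x), 70 mm long (y), 34 mm high: from 50 to 84 mm above the shelf, this point at 67 mm. With the button in the middle of its -x face, 37 mm is gripped. A steel catch lies under its -x side up to 42 mm above the shelf: keep fingertips above 44 mm.
- button_face (a point): Outer face of the steel release button (14 x 14 mm) that sticks out 7 mm at the middle of the handle's -x face, same height as the handle's centre. Fingers closing from above along x, one on this face and one on the handle's +x face, squeeze it in flush. It moves with the handle.
- release (a joint): How far the button is pressed in, m: 0 out, 0.007 flush with the handle block; sprung, about 5 N. Above 0.0045 it frees the rail; until then a catch holds the rail home. It matters over the first 15 mm of pull; a grip over the button keeps it pressed.
- rail_inner (a joint): Travel of the inner rail section (with the handle) out of the middle section, m: 0 home, 0.09 its end, the first stop. A return spring pulls it home with 2.5 to 4 N. It comes out first.
- rail_middle (a joint): Travel of the middle rail section out of the housing, m: 0 home, 0.09 its end. It comes out after the first stop, against 6.5 to 8.5 N of return spring. Both at 0.09 (handle 180 mm from home) is the second stop, a solid end. Let go, the rail springs back.
- vase: Glass vase, 64 mm wide, 110 mm high, standing loose behind the rail housing; origin at the centre of its underside. To be left alone.
- pot_a: Terracotta pot, 80 mm wide, 75 mm high, standing loose on the +y side of the tray; origin at the centre of its underside. To be left alone.
- pot_b: Terracotta pot, 90 mm wide, 80 mm high, in the second tray to the right; origin at the centre of its underside. To be left alone.
- pot_c: White pot, 70 mm wide, 65 mm high, in the second tray to the right; origin at the centre of its underside. To be left alone.
- spray: Plastic spray bottle, 74 mm wide, 188 mm high, at the back; origin at the centre of its underside. To be left alone.
- cultivator: Steel hand cultivator with a wooden handle lying at the left, 265 mm long (handle end at x = -150 mm, tines to +115 mm), up to 32 mm high; origin on its axis, at shelf height. To be left alone.
Not all that is in view belongs to the job. Leave any green look-alike of the part that bears tile4_center alone. What is shaped like the guard but blue is not meant.

How it is judged:
By the outcome, as a careful person would: the job done as asked, in the order asked, and still so for the second after the job is handed in, while the arm keeps its last pose, push and grip.
It also fails if it takes over 72 s, if anything falls off the work surface, if the arm or the gripper's body presses on something with over 40 N, if the wrist force passes 120 N, or if a joint passes its speed limit or range.

### The arm

A 7-joint arm with a two-finger parallel gripper is mounted at the origin on the work surface. World frame = base frame: x ahead of the robot, y to its left, z up, the work surface at z = 0. Lengths are in m, angles in rad, forces in N, time in s.
With the tool pointing down it reaches from about 0.4 to 0.85 m from the base axis. Payload 4.5 kg.
Tool frame: the origin (TCP) lies on the front face of the gripper's body, between the roots of the fingers; the fingertips stand 73 mm ahead of it and the grasp point (between the pads) lies 54 mm ahead of it; z points along the fingers, y is the line along which they close (so a half turn about z gives the same grasp; the last joint's range is limited). The gripper opens to 85 mm and grips with 20 to 120 N. Pads are 22 mm wide; open, the fingers measure 114 mm over their backs; the gripper's body (76 mm by 85 mm) begins 54 mm behind the grasp point. The pads swing forward as they close: fully open they stand 13 mm farther back than shut.
Start: joints at [0.034, 0.689, -0.195, 1.565, 0.157, 0.902, -0.215], TCP at [0.625, 0, 0.304] pointing down, gripper open.
Joint ranges: [-3.01, 3.01], [-0.46, 2.08], [-1.47, 1.51], [0.13, 2.56], [-1, 4.14], [0.04, 2.09], [-2.66, 2.66]. Speed limits (rad/s): [2.57, 2.57, 3.14, 3.14, 3.14, 3.14, 3.14].

### API

Orientations are given as a unit quaternion [x, y, z, w].
In Python, from bench import monitor, snapshot, camera_model, ticket gives the robot as it stands.
- The arm moves only by the tool apply_moves, never from a script. Its arguments are lists of equal length, an entry for each row: "dp": the shift along the world's x, y, z in cm, a list of three; "rot": the turn, a rotation vector about the world's x, y, z in degrees, a list of three. A call has 1 to 10 rows; each row shifts and turns the commanded pose from where the row before left it; what a row does not reach is not made up. A row lasts 1/12 s, in which the tool goes at most 41.7 mm and 7.16 degrees, less where a joint would pass 70% of its speed; a pose out of reach is approached as far as the arm can. A call is refused whole if a number of a shift passes 4.17 or a number of a turn 7.16, either way. A call with a gripper value outside its range is refused whole. "hand" is the closure, from 0 (fully open) to 1 (shut), set as the call begins (left out, the last holds). The fingers move at their own pace and stop on an object; "force" is the grip in N (left out, the last holds). Time passes only in rows, so rows that do not move let the fingers close. It gives the time, the measured TCP pose, the force, the opening and the grip force at its end, in the units of the state.
- monitor.read_state(): the state, without advancing time (a new reading comes with each control period).
- snapshot(name): name is "scene" or "side" or "wrist"; returns the picture (480x640x3 uint8, red, green, blue); there is no depth.
- camera_model(name): a dict with "K" (3x3 intrinsics, pixels), "k1" (the pictures are not rectified: a ray, as slopes to the right and down, at radius r is drawn at 1 + k1 r^2 times it, then the intrinsics apply), "R" (3x3) and "t" (3): a world point X has camera coordinates R X + t. Camera axes: x right, y down, z forward; pixel columns grow to the right and rows downward; lengths in m; the calibration is good to about 2 mm. A picture is of the moment at which its call begins: read the wrist's pose just before it. camera_model takes no time and is no camera call; for the wrist camera it gives the pose at the moment of the call.
- ticket.sign_off(): hands the job in; it is judged then, once.
The state is a dict: "clock": time; "joint_pos": joint angles; "qvel": joint speeds; "joint_torque": joint torques, N m; "eef_pos": TCP position; "ee_rot": TCP orientation; "force": force on the tool from outside, world axes, zero at the start; "wrist_torque": the same for the moment, N m; "gripper_width": opening from 0.0 (shut) to 1.0 (fully open); "finger_force": force on a finger pad.
Only numpy, scipy, OpenCV 4.12 (cv2) and the standard library are available. Lean on these libraries where they do the work, as an engineer would, in place of code of your own. Each camera call takes 0.05 s, during which the arm holds its last target. There are 200 camera calls.

## Working session

There is one attempt and no reset: what is moved stays moved. The work goes in short steps, Python scripts to look and compute and a tool call to move; the robot and the scene stay as the last step left them, time stands still between calls to the robot, and variables do not carry over. Pictures are saved under pics/ and viewed, at most 10 in all, crops included, and the job is handed in when it is done.

Besides the shell and the picture viewer there is one more tool, called after "Request:" in YAML: its name, and indented under it one key for each argument. apply_moves: Moves the arm, as the interface text tells. Its arguments: {"type":"object","properties":{"dp":{"type":"array","items":{"type":"array","items":{"type":"number"}}},"rot":{"type":"array","items":{"type":"array","items":{"type":"number"}}},"hand":{"type":"number"},"force":{"type":"number"}},"required":["dp","rot"]}

```bash
mkdir -p pics; ls
python3 - <<'E'
from bench import monitor, snapshot, camera_model
import cv2, numpy as np
s=monitor.read_state(); print({k:np.round(v,3).tolist() for k,v in s.items()})
for n in("scene","side","wrist"):
    m=camera_model(n); print(n,{k:np.round(v,4).tolist() for k,v in m.items()})
    cv2.imwrite(f"pics/{n}0.png",snapshot(n)[:,:,::-1])
E
```

```text
pics
{'clock': 0.0, 'joint_pos': [0.034, 0.69, -0.194, 1.566, 0.157, 0.902, -0.215], 'qvel': [-0.001, -0.001, -0.001, 0.001, -0.001, 0.001, -0.001], 'joint_torque': [0.001, -53.963, -1.267, -15.855, 0.009, 0.009, 0.0], 'eef_pos': [0.624, -0.0, 0.303], 'ee_rot': [0.707, 0.707, -0.001, -0.001], 'force': [-0.862, 0.406, 0.175], 'wrist_torque': [-0.041, 0.061, -0.014], 'finger_force': 0.0, 'gripper_width': 1.001}
scene {'K': [[610.595, 0.0, 313.475], [0.0, 610.595, 240.169], [0.0, 0.0, 1.0]], 'k1': -0.0784, 'R': [[-0.703, 0.7111, -0.0121], [0.6141, 0.5983, -0.5147], [-0.3587, -0.3693, -0.8573]], 't': [0.3728, -0.2393, 1.8462]}
side {'K': [[468.5476, 0.0, 308.0275], [0.0, 468.5476, 237.2284], [0.0, 0.0, 1.0]], 'k1': -0.054, 'R': [[0.8962, -0.4436, -0.0108], [-0.3495, -0.6907, -0.6331], [0.2734, 0.5711, -0.774]], 't': [-0.4413, 0.1827, 1.0532]}
wrist {'K': [[339.512, 0.0, 316.5251], [0.0, 339.512, 241.9872], [0.0, 0.0, 1.0]], 'k1': -0.0212, 'R': [[1.0, 0.0002, -0.0008], [0.0005, -0.9523, 0.3051], [-0.0007, -0.3051, -0.9523]], 't': [-0.6234, -0.0397, 0.3795]}
```

View pics/scene0.png

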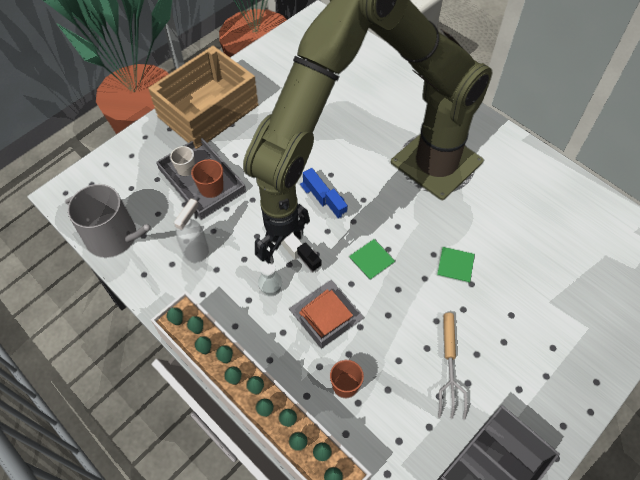

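View pics/side0.png

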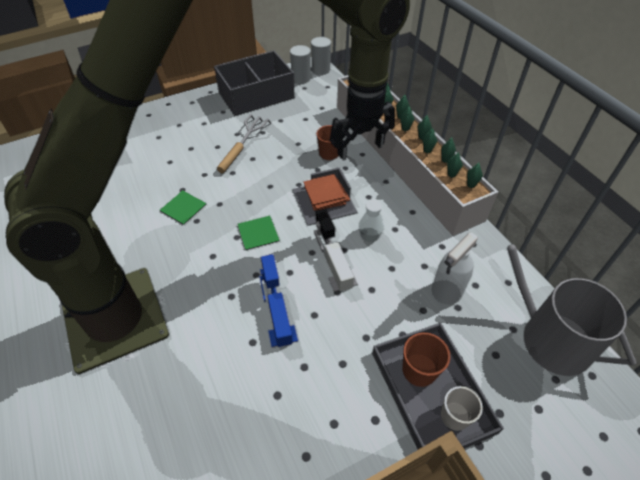

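View pics/wrist0.png

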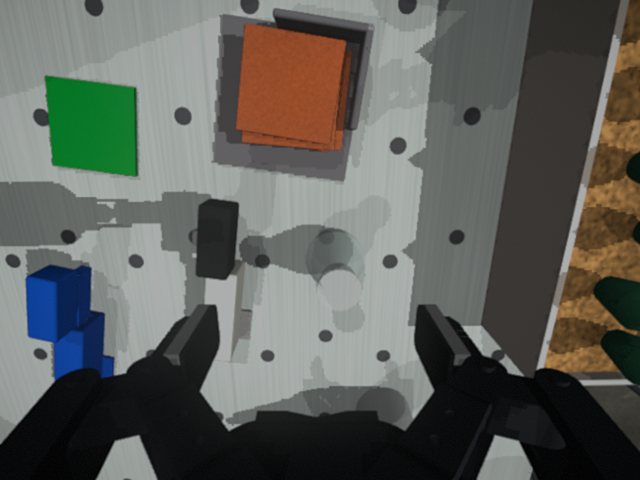

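The wrist view shows the real parts:
- Tile stack at (293,88) in the grey corner tray.
- Black handle at (217,240), white housing at (228,310).
- Vase at (335,260).

The green squares at (92,125) and the blue rail at (60,330) are the decoys: wrong colour, lying flat or away from the tray. I'll confirm this in one enlarged crop.

Run:
```python
import cv2
im=cv2.imread("pics/wrist0.png")[0:200,185:395]
cv2.imwrite("pics/c1.png",cv2.resize(im,None,fx=3,fy=3,interpolation=cv2.INTER_CUBIC)[:600])
im=cv2.imread("pics/wrist0.png")[180:380,170:380]
cv2.imwrite("pics/c2.png",cv2.resize(im,None,fx=3,fy=3,interpolation=cv2.INTER_CUBIC))
```

```text
(no output)
```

View pics/c1.png

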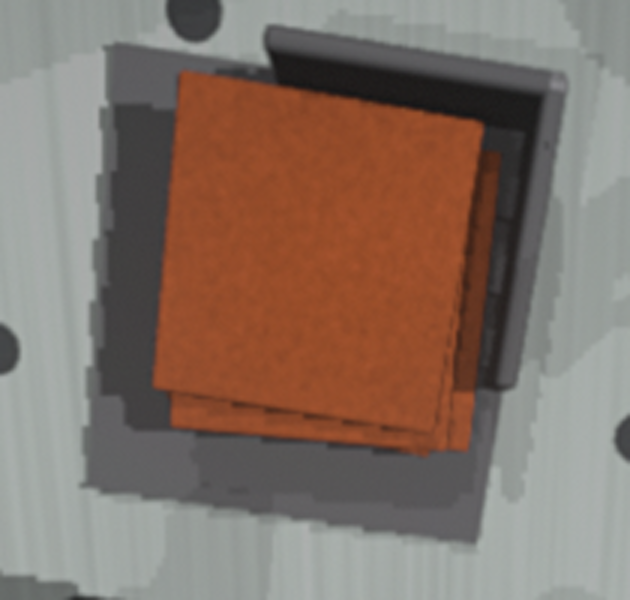

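View pics/c2.png

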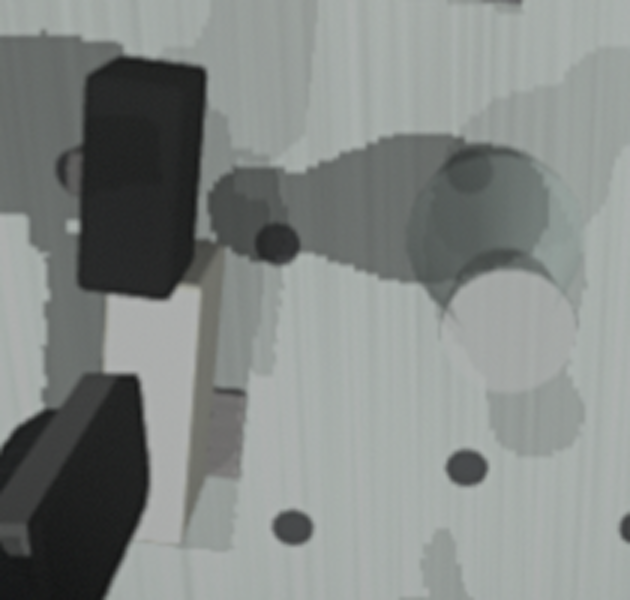

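```bash
cat > h.py <<'E'
import numpy as np, cv2
from bench import monitor, snapshot, camera_model
def world(m,uv,z):
    uv=np.asarray(uv,float).reshape(-1,1,2)
    n=cv2.undistortPoints(uv,m["K"],np.array([m["k1"],0,0,0,0],float))[:,0]
    d=np.c_[n,np.ones(len(n))]@m["R"]; c=-m["R"].T@m["t"]
    return c+d*((np.broadcast_to(z,len(d))-c[2])/d[:,2])[:,None]
def pix(m,X):
    X=np.atleast_2d(np.asarray(X,float))
    return cv2.projectPoints(X,cv2.Rodrigues(np.asarray(m["R"]))[0],np.asarray(m["t"],float),m["K"],np.array([m["k1"],0,0,0,0],float))[0][:,0]
def fit(L,W):
    L,W=np.array(L,float),np.array(W)[:,:2]; a,b=L-L.mean(0),W-W.mean(0)
    th=np.arctan2((a[:,0]*b[:,1]-a[:,1]*b[:,0]).sum(),(a*b).sum())
    R=np.array([[np.cos(th),-np.sin(th)],[np.sin(th),np.cos(th)]]); t=W.mean(0)-R@L.mean(0)
    return th,t,W-(L@R.T+t)
E
python3 - <<'E'
from h import *
m={k:np.array(v) for k,v in camera_model("wrist").items()}; m["k1"]=float(m["k1"])
c1=lambda p:np.array(p)/3+[185,0]; c2=lambda p:np.array(p)/3+[170,180]
L=[(-88,-88),(52,-88),(-88,52),(52,52),(52,-35),(-35,52)]
P=[(83,487),(475,543),(108,45),(567,78),(515,388),(268,28)]
W=world(m,c1(P),[.004]*3+[.046]*3)
th,t,r=fit(np.array(L)/1e3,W); print("tray",np.degrees(th),t,(r*1e3).round(1).tolist())
R=np.array([[np.cos(th),-np.sin(th)],[np.sin(th),np.cos(th)]])
loc=lambda W:(((W[:,:2]-t)@R)*1e3).round(1).tolist()
print("tile4",loc(world(m,c1([(182,72),(484,122),(435,432),(153,388)]),.036)))
print("lowtiles z30/12",loc(world(m,c1([(172,428),(472,452)]),.03)),loc(world(m,c1([(172,428),(472,452)]),.018)))
print("handle top",loc(world(m,c2([(88,78),(80,288),(165,298)]),.084)))
print("housing top",loc(world(m,c2([(105,292),(203,285),(185,543)]),.046)))
print("vase base,top",loc(world(m,c2([(495,210),(410,230),(585,230)]),[0.0,0.03,.03])),loc(world(m,c2([(510,330)]),.11)))
hc=world(m,c2([(88,78),(165,298)]),.084).mean(0); print("handle centre world",hc)
np.save("tray.npy",[th,*t])
E
```

```text
tray -8.284723259182133 [0.61359296 0.12262077] [[-0.9, 0.7], [0.2, 1.1], [-1.1, -0.6], [-0.3, -1.1], [0.4, 1.3], [1.8, -1.3]]
tile4 [[-58.1, 39.1], [31.0, 38.8], [30.4, -50.2], [-59.6, -49.7]]
lowtiles z30/12 [[-53.9, -61.4], [43.6, -54.8]] [[-56.4, -62.0], [44.5, -55.3]]
handle top [[-75.6, -116.5], [-75.4, -183.0], [-49.2, -182.5]]
housing top [[-78.8, -201.7], [-45.0, -194.0], [-44.1, -301.9]]
vase base,top [[56.2, -167.4], [24.0, -169.3], [86.2, -160.2]] [[54.5, -165.6]]
handle centre world [ 0.53031769 -0.01631115  0.084     ]
```

The crop confirms the parts: terracotta stack in the tray, black handle on the white housing, vase to its right. The tray is fitted to within 2 mm, at (0.614, 0.123) and −8.3°. I'll move to the tray's -x side with the hand shut and turned so the finger sides face the tiles.

Request:
apply_moves:
  dp:
    - [-0.84, 1.06, -1]
    - [-0.84, 1.06, -1]
    - [-0.84, 1.06, -1]
    - [-0.84, 1.06, -1]
    - [-0.84, 1.06, -1]
    - [-0.84, 1.06, -1]
    - [-0.84, 1.06, -1]
    - [-0.84, 1.07, -1]
    - [-0.84, 1.07, -1]
    - [-0.84, 1.07, -1]
  rot:
    - [0, 0, 6.81]
    - [0, 0, 6.81]
    - [0, 0, 6.81]
    - [0, 0, 6.81]
    - [0, 0, 6.81]
    - [0, 0, 6.81]
    - [0, 0, 6.81]
    - [0, 0, 6.81]
    - [0, 0, 6.81]
    - [0, 0, 6.81]
  hand: 1
  force: 40

```text
clock: 0.98
eef_pos: [0.5405, 0.1067, 0.2033]
ee_rot: [0.187, 0.982, 0.0, -0.0]
force: [0.4, -0.4, 0.2]
gripper_width: 0.005
finger_force: 0.0
```

Request:
apply_moves:
  dp:
    - [-0.83, 1.07, -1.5]
    - [-0.83, 1.07, -1.5]
    - [0, 0, -1.5]
    - [0, 0, -1.5]
    - [0, 0, -1.5]
    - [0, 0, -1.5]
    - [0, 0, -1.5]
    - [0, 0, -1]
    - [0, 0, 0]
    - [0, 0, 0]
  rot:
    - [0, 0, 6.81]
    - [0, 0, 6.81]
    - [0, 0, 0]
    - [0, 0, 0]
    - [0, 0, 0]
    - [0, 0, 0]
    - [0, 0, 0]
    - [0, 0, 0]
    - [0, 0, 0]
    - [0, 0, 0]

```text
clock: 1.82
eef_pos: [0.5243, 0.1277, 0.0887]
ee_rot: [0.072, 0.997, -0.0, -0.0]
force: [-0.3, -0.3, 0.1]
gripper_width: -0.004
finger_force: 0.0
```

Request:
apply_moves:
  dp:
    - [0.3, -0.04, -0.1]
    - [0.3, -0.04, -0.1]
    - [0.3, -0.05, 0]
    - [0.3, -0.04, 0]
    - [0.2, -0.03, 0]
    - [0.2, -0.03, 0]
    - [0.2, -0.03, 0]
    - [0.2, -0.03, 0]
    - [0.2, -0.03, 0]
    - [0.2, -0.03, 0]
  rot:
    - [0, 0, 0]
    - [0, 0, 0]
    - [0, 0, 0]
    - [0, 0, 0]
    - [0, 0, 0]
    - [0, 0, 0]
    - [0, 0, 0]
    - [0, 0, 0]
    - [0, 0, 0]
    - [0, 0, 0]

```text
clock: 2.65
eef_pos: [0.5477, 0.1242, 0.0868]
ee_rot: [0.072, 0.997, -0.0, -0.001]
force: [-2.1, -1.0, 0.2]
gripper_width: 0.002
finger_force: 1.2
```

Request:
apply_moves:
  dp:
    - [0.2, -0.03, 0]
    - [0.2, -0.03, 0]
    - [0.2, -0.03, 0]
    - [0.2, -0.03, 0]
    - [0, 0, 0]
    - [0, 0, 0]
  rot:
    - [0, 0, 0]
    - [0, 0, 0]
    - [0, 0, 0]
    - [0, 0, 0]
    - [0, 0, 0]
    - [0, 0, 0]

```text
clock: 3.15
eef_pos: [0.556, 0.123, 0.0868]
ee_rot: [0.072, 0.997, -0.0, -0.0]
force: [-3.8, 0.4, 1.5]
gripper_width: 0.005
finger_force: 2.3
```

Request:
apply_moves:
  dp:
    - [0.1, -0.01, 0]
    - [0.1, -0.02, 0]
    - [0.1, -0.01, 0]
    - [0, 0, 0]
    - [0, 0, 0]
  rot:
    - [0, 0, 0]
    - [0, 0, 0]
    - [0, 0, 0]
    - [0, 0, 0]
    - [0, 0, 0]

```text
clock: 3.57
eef_pos: [0.5565, 0.1229, 0.0866]
ee_rot: [0.072, 0.997, -0.001, -0.003]
force: [-10.2, 1.2, 5.3]
gripper_width: 0.006
finger_force: 4.9
```

Request:
apply_moves:
  dp:
    - [0.15, -0.02, 0]
    - [0.15, -0.02, 0]
    - [0, 0, 0]
    - [0, 0, 0]
    - [-1, 0.14, 0]
    - [-1.5, 0.22, 0]
    - [-1.5, 0.22, 0.5]
    - [0, 0, 3.6]
    - [0, 0, 3.6]
    - [0, 0, 3.6]
  rot:
    - [0, 0, 0]
    - [0, 0, 0]
    - [0, 0, 0]
    - [0, 0, 0]
    - [0, 0, 0]
    - [0, 0, 0]
    - [0, 0, 0]
    - [0, 0, 0]
    - [0, 0, 0]
    - [0, 0, 0]

```text
clock: 4.4
eef_pos: [0.5236, 0.128, 0.2014]
ee_rot: [0.072, 0.997, 0.0, 0.001]
force: [0.9, -0.1, -0.4]
gripper_width: -0.002
finger_force: 0.0
```

Run:
```python
from h import *
s=monitor.read_state(); m=camera_model("wrist"); cv2.imwrite("pics/w2.png",snapshot("wrist")[:,:,::-1])
th,*t=np.load("tray.npy"); R=np.array([[np.cos(th),-np.sin(th)],[np.sin(th),np.cos(th)]])
p=s["eef_pos"]; print(p,(R.T@(np.array(p[:2])-t)*1e3).round(1),s["clock"])
# rectified top view at z=0.036, 4px/mm
g=np.array([(-95,70),(75,70),(75,-75),(-95,-75)])/1e3
X=np.c_[g@R.T+t,np.full(4,.036)]; uv=pix({k:np.array(v) for k,v in m.items()},X); print(uv.round())
H=cv2.getPerspectiveTransform(uv.astype(np.float32),np.float32([(0,0),(680,0),(680,580),(0,580)]))
cv2.imwrite("pics/w2r.png",cv2.warpPerspective(cv2.imread("pics/w2.png"),H,(680,580)))
```

```text
[0.52358922 0.12801995 0.20138444] [-89.8  -7.6] 4.4
[[423. 239.]
 [404. 422.]
 [240. 422.]
 [224. 239.]]
```

Request:
apply_moves:
  dp:
    - [0.56, -0.67, 0]
    - [0.56, -0.67, 0]
    - [0.56, -0.67, 0]
    - [0.56, -0.67, 0]
    - [0.56, -0.67, 0]
    - [0.56, -0.67, 0]
    - [0.56, -0.67, 0]
    - [0.56, -0.67, 0]
    - [0.57, -0.68, 0]
    - [0.57, -0.68, 0]
  rot:
    - [0, 0, -6.92]
    - [0, 0, -6.92]
    - [0, 0, -6.92]
    - [0, 0, -6.92]
    - [0, 0, -6.92]
    - [0, 0, -6.92]
    - [0, 0, -6.92]
    - [0, 0, -6.92]
    - [0, 0, -6.92]
    - [0, 0, -6.92]

```text
clock: 5.28
eef_pos: [0.5807, 0.06, 0.2006]
ee_rot: [0.628, 0.778, 0.001, 0.002]
force: [-0.2, 0.8, 1.2]
gripper_width: 0.001
finger_force: 0.0
```

Request:
apply_moves:
  dp:
    - [0.56, -0.67, 0]
    - [0.56, -0.67, 0]
    - [0.57, -0.68, 0]
    - [0, 0, 0]
    - [0, 0, 0]
  rot:
    - [0, 0, -6.93]
    - [0, 0, -6.93]
    - [0, 0, -6.94]
    - [0, 0, 0]
    - [0, 0, 0]

```text
clock: 5.7
eef_pos: [0.5967, 0.0401, 0.2003]
ee_rot: [0.756, 0.655, 0.001, 0.001]
force: [-0.9, 0.6, 0.6]
gripper_width: -0.004
finger_force: 0.0
```

Run:
```python
from h import *
s=monitor.read_state(); m={k:np.array(v) for k,v in camera_model("wrist").items()}; cv2.imwrite("pics/w3.png",snapshot("wrist")[:,:,::-1])
th,*t=np.load("tray.npy"); R=np.array([[np.cos(th),-np.sin(th)],[np.sin(th),np.cos(th)]])
p=s["eef_pos"]; print(p,(R.T@(np.array(p[:2])-t)*1e3).round(1),s["clock"],s["ee_rot"])
g=np.array([(-95,70),(75,70),(75,-75),(-95,-75)])/1e3
X=np.c_[g@R.T+t,np.full(4,.036)]; uv=pix(m,X); print(uv.round())
```

```text
[0.59667577 0.0400852  0.20029089] [ -4.8 -84.1] 5.7 [0.75552636 0.65511668 0.00075689 0.00121952]
[[166.   0.]
 [451.   1.]
 [428. 234.]
 [192. 234.]]
```

View pics/w3.png

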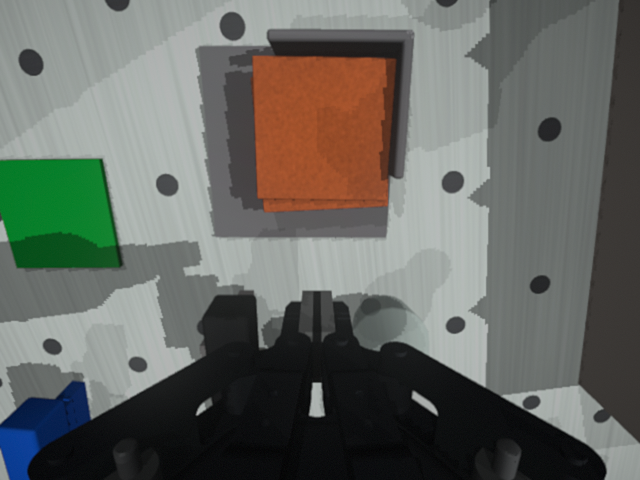

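Request:
apply_moves:
  dp:
    - [0, 0, -1.9]
    - [0, 0, -1.9]
    - [0, 0, -1.9]
    - [0, 0, -1.9]
    - [0, 0, -1.9]
    - [0, 0, -1.9]
    - [0, 0, 0]
    - [0, 0, 0]
  rot:
    - [0, 0, 0]
    - [0, 0, 0]
    - [0, 0, 0]
    - [0, 0, 0]
    - [0, 0, 0]
    - [0, 0, 0]
    - [0, 0, 0]
    - [0, 0, 0]

```text
clock: 6.42
eef_pos: [0.5949, 0.0412, 0.0854]
ee_rot: [0.755, 0.655, -0.0, -0.001]
force: [-0.3, 0.4, -0.1]
gripper_width: -0.003
finger_force: 0.0
```

After the +x push the stack sits at the +x wall, around (393,130), but it's still off the +y wall and slightly fanned. Next is the +y push.

Request:
apply_moves:
  dp:
    - [0.06, 0.4, 0.05]
    - [0.04, 0.3, 0.05]
    - [0.03, 0.2, 0]
    - [0.03, 0.2, 0]
    - [0.03, 0.2, 0]
    - [0.03, 0.2, 0]
    - [0.03, 0.2, 0]
    - [0.03, 0.2, 0]
    - [0.03, 0.2, 0]
    - [0.03, 0.2, 0]
  rot:
    - [0, 0, 0]
    - [0, 0, 0]
    - [0, 0, 0]
    - [0, 0, 0]
    - [0, 0, 0]
    - [0, 0, 0]
    - [0, 0, 0]
    - [0, 0, 0]
    - [0, 0, 0]
    - [0, 0, 0]

```text
clock: 7.25
eef_pos: [0.5987, 0.0627, 0.0869]
ee_rot: [0.757, 0.654, -0.001, 0.0]
force: [-0.7, -3.2, 1.6]
gripper_width: 0.0
finger_force: 1.5
```

Request:
apply_moves:
  dp:
    - [0.03, 0.2, 0]
    - [0.02, 0.15, 0]
    - [0.02, 0.15, 0]
    - [0.02, 0.1, 0]
    - [0, 0, 0]
    - [0, 0, 0]
  rot:
    - [0, 0, 0]
    - [0, 0, 0]
    - [0, 0, 0]
    - [0, 0, 0]
    - [0, 0, 0]
    - [0, 0, 0]

```text
clock: 7.75
eef_pos: [0.5991, 0.0678, 0.0868]
ee_rot: [0.757, 0.654, -0.002, 0.0]
force: [-1.7, -5.6, 2.3]
gripper_width: 0.005
finger_force: 2.9
```

Request:
apply_moves:
  dp:
    - [0.02, 0.15, 0]
    - [0.02, 0.15, 0]
    - [0.02, 0.15, 0]
    - [0, 0, 0]
    - [0, 0, 0]
  rot:
    - [0, 0, 0]
    - [0, 0, 0]
    - [0, 0, 0]
    - [0, 0, 0]
    - [0, 0, 0]

```text
clock: 8.17
eef_pos: [0.5992, 0.0687, 0.0868]
ee_rot: [0.757, 0.653, -0.004, 0.002]
force: [-2.7, -11.8, 4.0]
gripper_width: -0.0
finger_force: 5.8
```

Request:
apply_moves:
  dp:
    - [0.02, 0.15, 0]
    - [0.02, 0.15, 0]
    - [0, 0, 0]
    - [0, 0, 0]
    - [-0.14, -1, 0]
    - [-0.14, -1, 0]
    - [-0.14, -1, 0]
    - [0, 0, 3.8]
    - [0, 0, 3.8]
    - [0, 0, 3.8]
  rot:
    - [0, 0, 0]
    - [0, 0, 0]
    - [0, 0, 0]
    - [0, 0, 0]
    - [0, 0, 0]
    - [0, 0, 0]
    - [0, 0, 0]
    - [0, 0, 0]
    - [0, 0, 0]
    - [0, 0, 0]

```text
clock: 9.0
eef_pos: [0.5963, 0.0476, 0.2015]
ee_rot: [0.756, 0.654, 0.0, -0.001]
force: [0.9, 0.5, -0.7]
gripper_width: 0.001
finger_force: 0.0
```

```bash
cat > v.py <<'E'
import sys
from h import *
n=sys.argv[1]
s=monitor.read_state(); m={k:np.array(v) for k,v in camera_model("wrist").items()}; im=snapshot("wrist")[:,:,::-1]; cv2.imwrite(f"pics/{n}.png",im)
th,*t=np.load("tray.npy"); R=np.array([[np.cos(th),-np.sin(th)],[np.sin(th),np.cos(th)]])
p=s["eef_pos"]; print(p,(R.T@(np.array(p[:2])-t)*1e3).round(1),s["clock"],s["force"])
g=np.array([(-95,60),(60,60),(60,-75),(-95,-75)])/1e3
uv=pix(m,np.c_[g@R.T+t,np.full(4,.036)])
H=cv2.getPerspectiveTransform(uv.astype(np.float32),np.float32([(0,0),(620,0),(620,540),(0,540)]))
cv2.imwrite(f"pics/{n}r.png",cv2.warpPerspective(im,H,(620,540),flags=cv2.INTER_CUBIC))
E
python3 v.py w4
```

```text
[0.5962667  0.04755134 0.20154709] [ -6.3 -76.8] 9.0 [ 0.85632231  0.50214207 -0.71829145]
```

View pics/w4r.png

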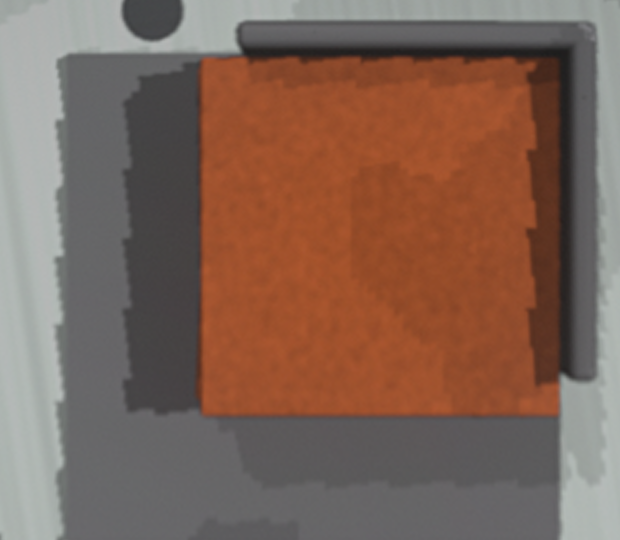

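In this rectified view the tiles form one square, from about (202,57) to (559,415), with both wall sides in line. The last push could have opened a tiny gap at the +x wall, so I'll add a confirming tap there.

Request:
apply_moves:
  dp:
    - [-0.54, 0.67, 0]
    - [-0.54, 0.67, 0]
    - [-0.54, 0.67, 0]
    - [-0.54, 0.68, 0]
    - [-0.54, 0.68, 0]
    - [-0.54, 0.68, 0]
    - [-0.54, 0.68, 0]
    - [-0.54, 0.68, 0]
    - [-0.54, 0.68, 0]
    - [-0.54, 0.68, 0]
  rot:
    - [0, 0, 6.92]
    - [0, 0, 6.92]
    - [0, 0, 6.92]
    - [0, 0, 6.92]
    - [0, 0, 6.92]
    - [0, 0, 6.92]
    - [0, 0, 6.92]
    - [0, 0, 6.92]
    - [0, 0, 6.92]
    - [0, 0, 6.92]

```text
clock: 9.88
eef_pos: [0.5425, 0.1159, 0.201]
ee_rot: [0.248, 0.969, 0.001, 0.0]
force: [-0.6, -0.2, -0.5]
gripper_width: 0.004
finger_force: 0.0
```

Request:
apply_moves:
  dp:
    - [-0.54, 0.68, 0]
    - [-0.54, 0.68, 0]
    - [-0.54, 0.68, 0]
    - [0, 0, -1.9]
    - [0, 0, -1.9]
    - [0, 0, -1.9]
    - [0, 0, -1.9]
    - [0, 0, -1.9]
    - [0, 0, -1.8]
    - [0, 0, 0]
  rot:
    - [0, 0, 6.92]
    - [0, 0, 6.92]
    - [0, 0, 6.92]
    - [0, 0, 0]
    - [0, 0, 0]
    - [0, 0, 0]
    - [0, 0, 0]
    - [0, 0, 0]
    - [0, 0, 0]
    - [0, 0, 0]

```text
clock: 10.72
eef_pos: [0.5249, 0.1355, 0.0852]
ee_rot: [0.072, 0.997, -0.0, -0.002]
force: [-0.2, -0.2, -0.0]
gripper_width: -0.007
finger_force: 0.0
```

Request:
apply_moves:
  dp:
    - [0.5, -0.07, 0]
    - [0.5, -0.07, 0]
    - [0.5, -0.08, 0]
    - [0.4, -0.06, 0]
    - [0.4, -0.06, 0]
    - [0.2, -0.03, 0]
    - [0.2, -0.03, 0]
    - [0.2, -0.03, 0]
    - [0.2, -0.03, 0]
    - [0.1, -0.01, 0]
  rot:
    - [0, 0, 0]
    - [0, 0, 0]
    - [0, 0, 0]
    - [0, 0, 0]
    - [0, 0, 0]
    - [0, 0, 0]
    - [0, 0, 0]
    - [0, 0, 0]
    - [0, 0, 0]
    - [0, 0, 0]

```text
clock: 11.55
eef_pos: [0.5576, 0.1306, 0.0878]
ee_rot: [0.072, 0.997, -0.0, -0.001]
force: [-3.9, -0.1, 3.4]
gripper_width: 0.001
finger_force: 2.2
```

Request:
apply_moves:
  dp:
    - [0.2, -0.03, 0]
    - [0.2, -0.03, 0]
    - [0, 0, 0]
    - [0, 0, 0]
    - [-1.2, 0.17, 0]
    - [-1.5, 0.22, 0]
    - [-1, 0.15, 0.6]
    - [0, 0, 4]
    - [0, 0, 4]
    - [0, 0, 4]
  rot:
    - [0, 0, 0]
    - [0, 0, 0]
    - [0, 0, 0]
    - [0, 0, 0]
    - [0, 0, 0]
    - [0, 0, 0]
    - [0, 0, 0]
    - [0, 0, 0]
    - [0, 0, 0]
    - [0, 0, 0]

```text
clock: 12.38
eef_pos: [0.5249, 0.1354, 0.215]
ee_rot: [0.072, 0.997, -0.0, -0.001]
force: [0.7, -0.2, -1.1]
gripper_width: -0.004
finger_force: 0.0
```

Request:
apply_moves:
  dp:
    - [0.12, -1.49, 1]
    - [0.12, -1.49, 1]
    - [0.12, -1.49, 1]
    - [0.12, -1.49, 0]
    - [0.12, -1.49, 0]
    - [0.12, -1.49, 0]
    - [0.12, -1.49, 0]
    - [0.12, -1.49, 0]
    - [0.12, -1.49, 0]
    - [0.12, -1.49, 0]
  rot:
    - [0, 0, -6.92]
    - [0, 0, -6.92]
    - [0, 0, -6.92]
    - [0, 0, -6.92]
    - [0, 0, -6.92]
    - [0, 0, -6.92]
    - [0, 0, -6.92]
    - [0, 0, -6.92]
    - [0, 0, -6.92]
    - [0, 0, -6.92]

```text
clock: 13.22
eef_pos: [0.5376, -0.0144, 0.244]
ee_rot: [0.628, 0.778, 0.0, 0.0]
force: [0.5, 0.6, 0.2]
gripper_width: -0.003
finger_force: 0.0
```

Request:
apply_moves:
  dp:
    - [0.12, -1.5, 0]
    - [0.12, -1.5, 0]
    - [0.12, -1.5, 0]
    - [0, 0, 0]
    - [0, 0, 0]
    - [0, 0, 0]
  rot:
    - [0, 0, -6.92]
    - [0, 0, -6.92]
    - [0, 0, -6.92]
    - [0, 0, 0]
    - [0, 0, 0]
    - [0, 0, 0]
  hand: 0

```text
clock: 13.72
eef_pos: [0.5411, -0.0573, 0.2439]
ee_rot: [0.755, 0.656, 0.0, -0.0]
force: [0.1, 0.7, -0.6]
gripper_width: 0.849
finger_force: 0.0
```

```bash
python3 v.py w5
python3 - <<'E'
import cv2
a=cv2.imread('pics/w5.png'); cv2.imwrite('pics/w5c.png',cv2.resize(a[100:370,150:470],None,fx=2.2,fy=2.2,interpolation=cv2.INTER_CUBIC))
E
```

```text
[ 0.54106991 -0.05732757  0.24392841] [ -45.8 -188.5] 13.7167 [ 0.09420618  0.72630561 -0.55776381]
```

View pics/w5c.png

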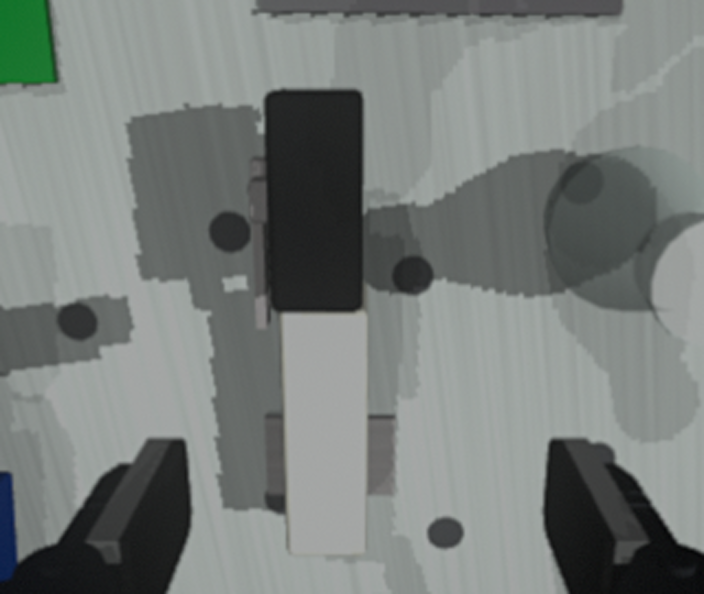

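The handle's top face spans about (267,92)–(362,310) in the crop. The steel button shows at its left edge, around (258,200), and the vase is well to the right.

Run:
```python
from h import *
m={k:np.array(v) for k,v in camera_model("wrist").items()}
th,*t=np.load("tray.npy"); R=np.array([[np.cos(th),-np.sin(th)],[np.sin(th),np.cos(th)]])
c=lambda p:np.array(p)/2.2+[150,100]
W=world(m,c([(267,92),(361,92),(362,308),(273,308)]),.084)
print(((W[:,:2]-t)@R*1e3).round(1)); print(W.mean(0))
W=world(m,c([(250,180),(250,220)]),.067); print(((W[:,:2]-t)@R*1e3).round(1))
W=world(m,c([(283,312),(366,312),(366,555),(289,555)]),.046);print(((W[:,:2]-t)@R*1e3).round(1))
s=monitor.read_state();print(s["eef_pos"],s["gripper_width"])
```

```text
[[ -76.3 -115.3]
 [ -48.5 -115.2]
 [ -48.1 -182.1]
 [ -76.7 -182.2]]
[ 0.53039517 -0.01552909  0.084     ]
[[ -85.1 -143.5]
 [ -85.6 -156.8]]
[[ -77.9 -195.7]
 [ -46.7 -195.5]
 [ -46.2 -302.9]
 [ -78.6 -303. ]]
[ 0.54106239 -0.0570884   0.24393034] 0.9240665723902494
```

Request:
apply_moves:
  dp:
    - [-0.31, 1.04, 0]
    - [-0.31, 1.04, -1]
    - [-0.31, 1.04, -1.5]
    - [-0.3, 1.05, -1.5]
    - [0, 0, -1.7]
    - [0, 0, -1.7]
    - [0, 0, -1.7]
    - [0, 0, -1.7]
    - [0, 0, -1.7]
    - [0, 0, 0]
  rot:
    - [0, 0, 0]
    - [0, 0, 0]
    - [0, 0, 0]
    - [0, 0, 0]
    - [0, 0, 0]
    - [0, 0, 0]
    - [0, 0, 0]
    - [0, 0, 0]
    - [0, 0, 0]
    - [0, 0, 0]
  hand: 0

```text
clock: 14.6
eef_pos: [0.527, -0.0149, 0.1165]
ee_rot: [0.755, 0.655, -0.001, -0.002]
force: [-0.3, -0.7, -0.0]
gripper_width: 0.998
finger_force: 0.0
```

Request:
apply_moves:
  dp:
    - [0, 0, 0]
    - [0, 0, 0]
    - [0, 0, 0]
    - [0, 0, 0]
    - [0, 0, 0]
    - [0, 0, 0]
    - [0, 0, 0]
    - [0, 0, 0]
  rot:
    - [0, 0, 0]
    - [0, 0, 0]
    - [0, 0, 0]
    - [0, 0, 0]
    - [0, 0, 0]
    - [0, 0, 0]
    - [0, 0, 0]
    - [0, 0, 0]
  hand: 1
  force: 50

```text
clock: 15.27
eef_pos: [0.5299, -0.0169, 0.1202]
ee_rot: [0.757, 0.654, 0.001, 0.001]
force: [0.7, 0.3, 5.9]
gripper_width: 0.345
finger_force: 53.2
```

The opening is about 29 mm, so the button is squeezed flush. Now I'll pull along the rail.

Request:
apply_moves:
  dp:
    - [0.06, 0.4, 0]
    - [0.09, 0.6, 0]
    - [0.09, 0.6, 0]
    - [0.1, 0.7, 0]
    - [0.1, 0.7, 0]
    - [0.1, 0.7, 0]
    - [0.1, 0.7, 0]
    - [0.1, 0.7, 0]
    - [0.1, 0.7, 0]
    - [0.1, 0.7, 0]
  rot:
    - [0, 0, 0]
    - [0, 0, 0]
    - [0, 0, 0]
    - [0, 0, 0]
    - [0, 0, 0]
    - [0, 0, 0]
    - [0, 0, 0]
    - [0, 0, 0]
    - [0, 0, 0]
    - [0, 0, 0]
  hand: 1
  force: 60

```text
clock: 16.1
eef_pos: [0.5391, 0.0469, 0.1198]
ee_rot: [0.757, 0.654, 0.0, 0.001]
force: [2.6, -4.9, 4.8]
gripper_width: 0.346
finger_force: 59.1
```

Request:
apply_moves:
  dp:
    - [0.1, 0.7, 0]
    - [0.1, 0.7, 0]
    - [0.1, 0.7, 0]
    - [0.1, 0.7, 0]
    - [0.1, 0.7, 0]
    - [0.1, 0.7, 0]
    - [0.1, 0.7, 0]
    - [0.1, 0.7, 0]
    - [0.1, 0.7, 0]
    - [0.1, 0.7, 0]
  rot:
    - [0, 0, 0]
    - [0, 0, 0]
    - [0, 0, 0]
    - [0, 0, 0]
    - [0, 0, 0]
    - [0, 0, 0]
    - [0, 0, 0]
    - [0, 0, 0]
    - [0, 0, 0]
    - [0, 0, 0]

```text
clock: 16.93
eef_pos: [0.5491, 0.115, 0.1195]
ee_rot: [0.757, 0.653, -0.001, 0.002]
force: [3.1, -9.5, 4.2]
gripper_width: 0.347
finger_force: 59.1
```

Request:
apply_moves:
  dp:
    - [0.1, 0.7, 0]
    - [0.1, 0.7, 0]
    - [0.1, 0.7, 0]
    - [0.1, 0.7, 0]
    - [0.09, 0.6, 0]
    - [0.07, 0.5, 0]
    - [0.04, 0.3, 0]
    - [0.04, 0.3, 0]
    - [0.03, 0.2, 0]
    - [0, 0, 0]
  rot:
    - [0, 0, 0]
    - [0, 0, 0]
    - [0, 0, 0]
    - [0, 0, 0]
    - [0, 0, 0]
    - [0, 0, 0]
    - [0, 0, 0]
    - [0, 0, 0]
    - [0, 0, 0]
    - [0, 0, 0]

```text
clock: 17.77
eef_pos: [0.5559, 0.1618, 0.1195]
ee_rot: [0.757, 0.653, -0.001, 0.002]
force: [3.4, -9.1, 5.2]
gripper_width: 0.341
finger_force: 59.1
```

Request:
apply_moves:
  dp:
    - [0.03, 0.2, 0]
    - [0.03, 0.2, 0]
    - [0, 0, 0]
    - [0, 0, 0]
  rot:
    - [0, 0, 0]
    - [0, 0, 0]
    - [0, 0, 0]
    - [0, 0, 0]

```text
clock: 18.1
eef_pos: [0.5561, 0.1623, 0.1192]
ee_rot: [0.758, 0.653, -0.003, 0.003]
force: [2.4, -14.7, 5.3]
gripper_width: 0.341
finger_force: 59.3
```

Request:
apply_moves:
  dp:
    - [0.02, 0.15, 0]
    - [0, 0, 0]
    - [0, 0, 0]
    - [0, 0, 0]
    - [0, 0, 0]
    - [0, 0, 0]
  rot:
    - [0, 0, 0]
    - [0, 0, 0]
    - [0, 0, 0]
    - [0, 0, 0]
    - [0, 0, 0]
    - [0, 0, 0]

```text
clock: 18.6
eef_pos: [0.5562, 0.1625, 0.1191]
ee_rot: [0.758, 0.652, -0.004, 0.004]
force: [2.0, -15.9, 4.3]
gripper_width: 0.339
finger_force: 59.3
```

Run:
```python
from h import *
a=snapshot("scene")[200:440,200:440,::-1]; b=snapshot("side")[120:360,240:480,::-1]
z=lambda i:cv2.resize(i,(400,400),interpolation=cv2.INTER_CUBIC)
cv2.imwrite("pics/fin.png",np.hstack([z(a),z(b)])); print(monitor.read_state()["force"])
```

```text
[  2.60763376 -16.00848103   4.69932449]
```

View pics/fin.png

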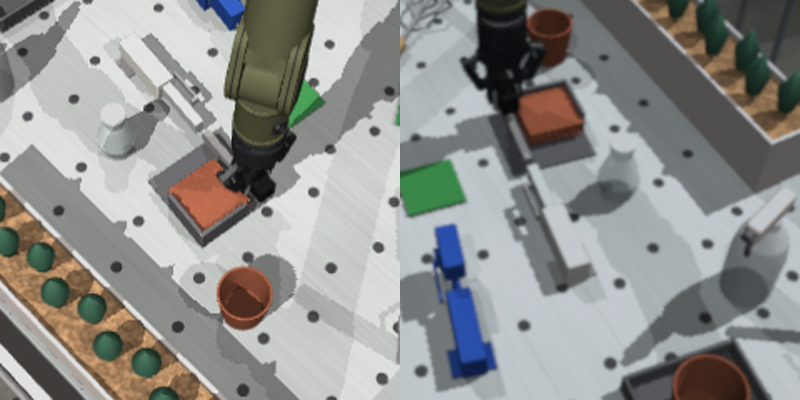

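The picture shows the rail fully extended across the front of the stack, still gripped. The tiles are square in the tray, and the vase and pots haven't moved. Position stopped changing while force rose, so this is the solid second stop.

```bash
python3 -c "
from bench import ticket; print(ticket.sign_off())"
```

```text
the job is handed in; nothing more can be done
None
```

I handed the job in at about 19 s: the four tiles look flush against both walls, and the gripper holds the guard rail at its second stop (about 181 mm of travel) with the release button squeezed in.

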